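# Refit the stop sleeve and hold the bottle cage's gate ajar

## Robot

A 6-joint arm with a two-finger parallel gripper is mounted at the origin on a cart in front of the work surface, level with it; the furniture and walls round the work are solid. World frame = base frame: x ahead of the robot, y to its left, z up, the work surface at z = 0. Lengths are in m, angles in rad, forces in N, time in s.
With the tool pointing down it reaches from about 0.3 to 0.85 m from the base axis. Payload 4.2 kg.
Tool frame: the origin (TCP) lies on the front face of the gripper's body, between the roots of the fingers; the fingertips stand 78 mm ahead of it and the grasp point (between the pads) lies 60 mm ahead of it; z points along the fingers, y is the line along which they close (so a half turn about z gives the same grasp; the last joint's range is limited). The gripper opens to 91 mm and grips with 3 to 60 N. Pads are 32 mm wide; open, the fingers measure 118 mm over their backs; the gripper's body (76 mm by 178 mm) begins 60 mm behind the grasp point.
Start: joints at [-1.283, 0.32, 1.565, -0, 1.257, -0.02], TCP at [0.174, -0.548, 0.292] pointing down, gripper open.
Joint ranges: [-3.11, 3.11], [-0.84, 2.01], [0.21, 2.61], [-1.34, 4.49], [0.05, 2.63], [-2.56, 2.56]. Speed limits (rad/s): [2.57, 2.57, 3.14, 3.14, 3.14, 3.14].

## Interface

Orientations are given as a unit quaternion [x, y, z, w].
In Python, from cell import status, viewer, ticket, nets gives the robot as it stands. The module is installed in compiled form; this text tells all that it offers.
- The arm moves only by the tool jog_arm, never from a script. Its argument "commands" is a list of rows, each an object of numbers: "hand": the opening, from -1 (shut) to 1 (fully open); "tx", "ty", "tz": the shift along the tool's x, y, z scaled (see below); "ax", "ay", "az": the turn, a rotation vector about the tool's x, y, z scaled (see below). A call has 1 to 20 rows; each row shifts and turns the commanded pose from where the row before left it, along the tool's axes as they then stand; what a row does not reach is not made up. The controller multiplies each number of a shift by 0.3 m and each number of a turn by 45 degrees. A row lasts 1/8 s, in which the tool goes at most 62.5 mm and 10.7 degrees, less where a joint would pass 70% of its speed; a pose out of reach is approached as far as the arm can. A call with a number of a shift or a turn outside -1 to 1 is refused whole. A call with a gripper value outside its range is refused whole. The fingers move at their own pace and stop on an object; "newtons" is the grip in N (left out, the last holds). Time passes only in rows, so rows that do not move let the fingers close. It gives the time, the measured TCP pose, the force, the opening and the grip force at its end, in the units of the state.
- status.get_state(): the state, without advancing time (a new reading comes with each control period).
- viewer.capture(name): name is "side" or "top"; returns the picture (480x640x3 uint8, blue, green, red); there is no depth.
- viewer.get_calibration(name): a dict with "mtx" (3x3 intrinsics, pixels), "distortion" ([k1, k2, p1, p2, k3] as OpenCV has them; the pictures are not rectified), "world_from_camera" (4x4, takes a point from camera to world coordinates). Camera axes: x right, y down, z forward; pixel columns grow to the right and rows downward; lengths in m; the calibration is good to about 2 mm. A picture is of the moment at which its call begins. get_calibration takes no time and is no camera call.
- ticket.job_done(): hands the job in; it is judged then, once.
Trained networks look in the newest picture that a camera, given by its name, has taken for a name from the list of things; names that differ only in an ending like _2 or _b are one class to them, and where a whole thing is asked for, a point or a joint stands for the part that bears it (a point fixed in the world has none). Each returns a list of dicts, best first, with "conf" (0 to 1); they miss things now and then, are a little off and sometimes report something else, mostly with a low value. They report only what shows in the picture. A call takes as long as a camera call. They do not tell look-alikes from the thing itself.
- nets.trace(target, camera): "pixels" (480x640 bool, what is visible of it) and "uv" ([column, row] in pixels, amid what is visible of it).
- nets.pinpoint(target, camera): "uv" ([column, row] in pixels: a listed point, or the origin of a listed thing).
The state is a dict: "t": time; "joint_positions": joint angles; "dq": joint speeds; "effort": joint torques, N m; "eef_pos": TCP position; "eef_rot": TCP orientation; "ft_force": force on the tool from outside, world axes, zero at the start; "moment": the same for the moment, N m; "gripper_width": finger opening in m; "grip_force": force on a finger pad.
Only numpy, scipy, OpenCV 4.12 (cv2) and the standard library are available. Lean on these libraries where they do the work, as an engineer would, in place of code of your own. Each camera call takes 0.05 s, during which the arm holds its last target. There are 200 camera calls.

## Task

The gate of the small bottle cage needs its stop back: slide the loose orange sleeve down over the stop post in front of the gate until it sits fully on the shoulder, and let go of it. Then take the red upright handle of the gate's sagging barrel bolt, lift the bolt so that its head clears the bent-up lip of the keeper while you draw it back towards the hinges, without forcing it against the keeper, and pull the self-closing gate open until it rests against the sleeve. Finish while still gripping it, holding the gate ajar against the sleeve; leave the other things lying about where they are.

Things in the scene. Friction and masses are not known exactly. Their poses are not given: they have to be found in the camera images.
- sleeve: loose buffer sleeve: orange plastic ring standing on end, outside diameter 44 mm, bore 20 mm, 32 mm high, 40 g; origin at the centre of its underside, z along its bore
- cage: wire bottle cage of aluminium frame on a grey base board (285 x 312 mm, 8 mm thick), fixed to the worktop, 192 mm high over all; origin on the worktop under the middle of the shut gate; -x points out of the front (towards the robot's side), +y towards the gate's hinge, z up. Gate, front posts and roof all end at z = 190 mm. The gate's vertical hinge line is at x 0, y +120 mm in this frame; the latch post with the keeper is at y -132 mm
- shoulder (a point): centre of the shoulder of the steel stop post on which the sleeve's underside comes to rest, 70 mm above the worktop, 120 mm in front of the shut gate; the column below it is 22 mm thick
- pin_tip (a point): centre of the top of the stop post's pin, 116 mm above the worktop: the pin is 17 mm thick, 46 mm long above the shoulder, tapering to 9 mm over its last 8 mm
- gate_leaf: the gate: aluminium frame 14 mm thick with wires, 235 mm wide from the hinge line, top 190 mm above the worktop, carrying the bolt; origin on the worktop on the hinge line; -y points along the gate from the hinge to the latch edge, -x out of its front face (which lies 7 mm before the middle plane). Its middle rail meets the sleeve
- gate (a joint): opening angle of the gate in rad: 0 shut, growing as its latch edge swings out to the front (turning clockwise seen from above). A spring in the hinge pulls it shut (about 0.13 N m shut, 0.26 N m ajar). It meets the seated sleeve at about 0.53, and its own stop is at 0.585
- bolt: the bolt carried on the gate's front face: steel rod 11 mm thick parallel to the gate, 160 mm above the worktop while sagging, with a head 24 mm across and 12 mm long at its end in the keeper; origin on the hinge line on the worktop when sagging and shot, axes as the gate's. The handle's axis is 22 mm in front of the gate's middle plane and, with the bolt shot, 185 mm from the hinge line
- bolt_grip (a point): point to grip on the bolt's upright handle: a red round plastic grip 16 mm thick on the rod, reaching from 195 to 252 mm above the worktop while the bolt sags; this point is on its axis 226 mm up, clear above the gate's top. Bolt and barrel together weigh about 0.25 kg, and the handle may turn in the fingers as the gate swings
- bolt_lift (a joint): how far the bolt and its barrel are lifted, in m: 0 sagging (its screws hang in worn slots; it drops back by its weight), 0.014 highest. The head clears the lip when lifted more than 0.007
- bolt_draw (a joint): how far the bolt is drawn back, in m: 0 shot, 0.036 fully drawn; it grows towards the hinge (+y of the gate). It slides with about 1 N. With the bolt sagging the head meets the lip at about 0.004; the head is clear of the keeper and the gate free to swing from about 0.024
- keeper: fixed dark steel keeper on the front of the latch post, an open-topped trough around the bolt's head with cheeks before and behind it (up to 186 mm above the worktop) and at its end next to the gate a bent-up lip, 4 mm thick, that stands 6 mm above the lowest point of the sagging head; origin as the cage's
- cup: specimen cup with a red lid, 58 mm across, 66 mm high, loose bystander; origin at the centre of its underside
- timer: white timer, 66 x 66 x 19 mm, loose bystander; origin at the centre of its underside
- tape: roll of brown tape, 94 mm across, 48 mm high, loose bystander; origin at the centre of its underside
- stapler: red and black stapler, 34 x 128 x 42 mm, loose bystander; origin at the centre of its underside
- slide_box: green slide box with a clear lid, 83 x 91 x 32 mm, loose bystander; origin at the centre of its underside
Not all that is in view belongs to the job. Several things have the shape of the sleeve; the one meant has the colours described above.

How it is judged:
By the outcome, as a careful person would: the job done as asked, in the order asked, and still so for the second after the job is handed in, while the arm keeps its last pose, push and grip.
It also fails if it takes over 64 s, if anything falls off the work surface, if the arm or the gripper's body presses on something with over 40 N, if the wrist force passes 120 N, or if a joint passes its speed limit or range.

## Working session

There is one attempt and no reset: what is moved stays moved. The work goes in short steps, Python scripts to look and compute and a tool call to move; the robot and the scene stay as the last step left them, time stands still between calls to the robot, and variables do not carry over. Pictures are saved under pics/ and viewed, at most 10 in all, crops included, and the job is handed in when it is done.

Besides the shell and the picture viewer there is one more tool, called after ">>>" as a command line: name --argument value ..., lists and objects as JSON in quotes. jog_arm: Moves the arm, as the interface text tells. Shifts and turns lie within -1 to 1; 1 stands for 0.3 m of shift or 45 degrees of turn. Its arguments: {"type":"object","properties":{"commands":{"type":"array"},"newtons":{"type":"number"}},"required":["commands"]}

```bash
mkdir -p pics; cat > h.py <<'E'
import numpy as np, cv2, json
from cell import status, viewer, ticket, nets
def cal(c):
    k=viewer.get_calibration(c); return np.array(k["mtx"],float),np.array(k["distortion"],float),np.array(k["world_from_camera"],float)
def ray(c,uv):
    M,D,T=cal(c); p=cv2.undistortPoints(np.array([[uv]],float),M,D)[0,0]
    d=T[:3,:3]@np.array([p[0],p[1],1]); return T[:3,3],d/np.linalg.norm(d)
def tri(o):  # list of (cam,uv)
    A=np.zeros((3,3));b=np.zeros(3);R=[ray(*x) for x in o]
    for p,d in R:
        P=np.eye(3)-np.outer(d,d);A+=P;b+=P@p
    X=np.linalg.solve(A,b); return X,[np.linalg.norm((np.eye(3)-np.outer(d,d))@(X-p)) for p,d in R]
def atz(c,uv,z):
    p,d=ray(c,uv); return p+d*(z-p[2])/d[2]
def proj(c,X):
    M,D,T=cal(c);Ti=np.linalg.inv(T);r,_=cv2.Rodrigues(Ti[:3,:3])
    return cv2.projectPoints(np.array(X,float).reshape(-1,1,3),r,Ti[:3,3],M,D)[0][:,0]
E
python3 - <<'E'
from h import *
s=status.get_state(); print(s["t"],s["eef_pos"],s["eef_rot"],s["gripper_width"])
for c in("side","top"):
    cv2.imwrite(f"pics/{c}0.png",viewer.capture(c)); print(c,np.round(cal(c)[2],3).tolist(),cal(c)[0][0,0])
    for t in("sleeve","shoulder","pin_tip","bolt_grip","cage","gate_leaf"):
        print(c,t,[(np.round(d["uv"]).tolist(),round(d["conf"],2)) for d in nets.pinpoint(t,c)][:4])
    print([(np.round(d["uv"]).tolist(),round(d["conf"],2)) for d in nets.trace("sleeve",c)])
E
```

```text
0.0 [ 0.17409448 -0.54761681  0.29139305] [ 9.88180982e-01  1.53288985e-01 -1.27162411e-04 -9.03879260e-04] 0.09109154022830374
side [[0.628, -0.59, 0.507, -0.214], [-0.778, -0.485, 0.399, -0.452], [0.01, -0.645, -0.764, 1.303], [0.0, 0.0, 0.0, 1.0]] 451.0655502396239
side sleeve []
side shoulder []
side pin_tip []
side bolt_grip [([311.0, 205.0], 0.43)]
side cage [([294.0, 242.0], 0.8)]
side gate_leaf [([260.0, 242.0], 0.66)]
[([276.0, 216.0], 0.47)]
top [[0.293, -0.907, 0.302, 0.162], [-0.956, -0.281, 0.085, 0.01], [0.007, -0.314, -0.949, 1.39], [0.0, 0.0, 0.0, 1.0]] 506.79356359329057
top sleeve [([378.0, 310.0], 0.64), ([349.0, 335.0], 0.62), ([350.0, 297.0], 0.61), ([408.0, 330.0], 0.52)]
top shoulder [([286.0, 267.0], 0.89), ([380.0, 311.0], 0.19)]
top pin_tip [([286.0, 266.0], 0.58)]
top bolt_grip [([283.0, 213.0], 0.87)]
top cage [([267.0, 243.0], 0.6)]
top gate_leaf [([227.0, 253.0], 0.94)]
[([410.0, 332.0], 0.8), ([380.0, 312.0], 0.75), ([352.0, 297.0], 0.52), ([350.0, 335.0], 0.52)]
```

View pics/side0.png

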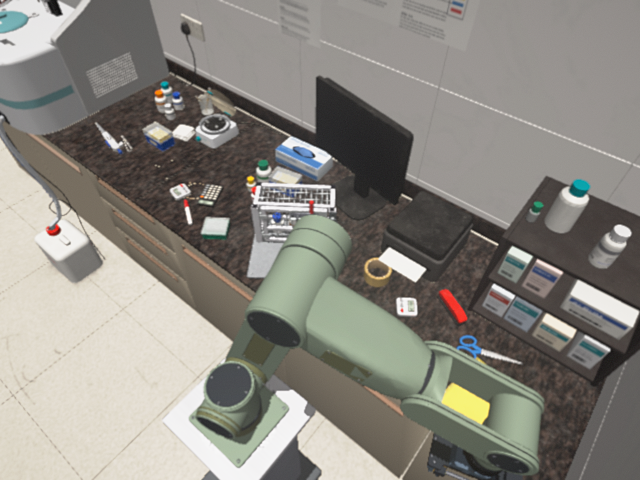

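View pics/top0.png

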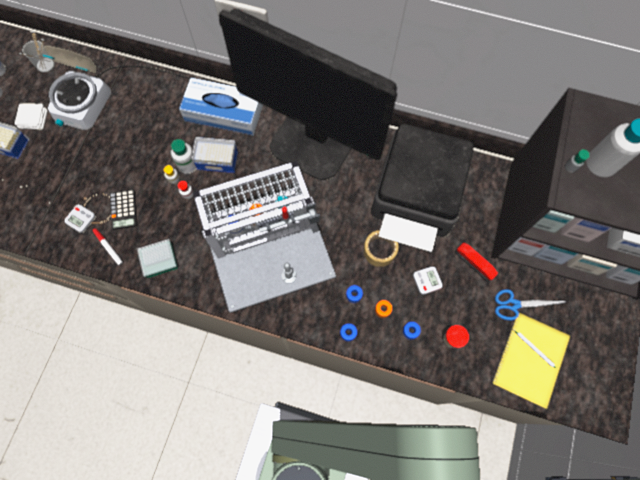

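Ring look-alikes in the top picture are blue at (355,293), (349,332) and (412,330), plus the round red cup lid at (457,336). The only orange one is at (384,309), so that is my choice. The stop post is at (288,270) and the red handle at (285,212). In the side view the arm hides the rings and the post.

```bash
python3 - <<'E'
from h import *
from scipy.spatial.transform import Rotation as R
im=viewer.capture("top")
a=cv2.resize(im[270:350,330:430],None,fx=4,fy=4,interpolation=2); b=cv2.resize(im[190:300,240:340],None,fx=4,fy=4,interpolation=2)
o=np.zeros((440,800,3),np.uint8);o[:320,:400]=a;o[:,400:]=b;cv2.imwrite("pics/crop1.png",o)
hsv=cv2.cvtColor(im,cv2.COLOR_BGR2HSV);m=cv2.inRange(hsv,(8,150,120),(20,255,255));m[:, :340]=0;m[:290]=0;m[330:]=0;m[:,430:]=0
v,u=np.nonzero(m);print("orange",u.mean(),v.mean(),len(u))
print("orange xy",atz("top",(u.mean(),v.mean()),.028))
print("sleeve pin",atz("top",(378,310),0))
for n,uv,z in(("shoulder",(286,267),.07),("pintip",(286,266),.116),("grip",(283,213),.226),("cage",(267,243),0),("hinge",(227,253),0)):print(n,atz("top",uv,z))
for uv in((355,293),(349,332),(412,330)):print("blue",atz("top",uv,.028))
print(R.from_quat(status.get_state()["eef_rot"]).as_matrix())
E
```

```text
orange 383.5265486725664 308.16814159292034 226
orange xy [ 0.48118006 -0.08373099  0.028     ]
sleeve pin [ 0.47821229 -0.07227455  0.        ]
shoulder [0.50269795 0.20079875 0.07      ]
pintip [0.49341274 0.19499225 0.116     ]
grip [0.59228907 0.22892134 0.226     ]
cage [0.57318294 0.28617694 0.        ]
hinge [0.51039987 0.38613008 0.        ]
blue [0.49893993 0.0022039  0.028     ]
blue [ 0.39104555 -0.0116451   0.028     ]
blue [ 0.44617331 -0.17231049  0.028     ]
[[ 9.52995329e-01  3.02984987e-01  3.49440377e-05]
 [ 3.02984989e-01 -9.52995322e-01 -1.12318454e-04]
 [-7.29300947e-07  1.17626481e-04 -9.99999993e-01]]
```

View pics/crop1.png

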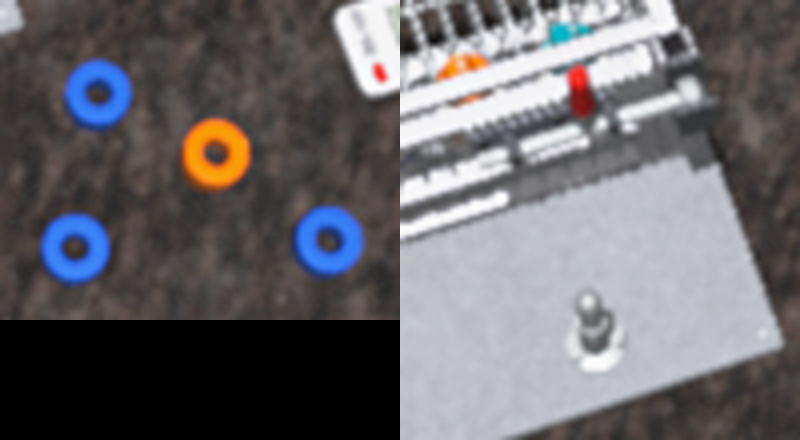

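The crop confirms the orange ring at (384,308), standing clear of the three blue ones. The pin tip is at about (287,264), the shoulder at about (288,272), and the red grip runs from (284,208) to (286,218). Next I move above the sleeve.

>>> jog_arm --commands '[{"hand": 0.7,"tx": 0.145,"ty": -0.116},{"hand": 0.7,"tx": 0.145,"ty": -0.116},{"hand": 0.7,"tx": 0.145,"ty": -0.116},{"hand": 0.7,"tx": 0.145,"ty": -0.116},{"hand": 0.7,"tx": 0.145,"ty": -0.116},{"hand": 0.7,"tx": 0.145,"ty": -0.116},{"hand": 0.7,"tx": 0.145,"ty": -0.116},{"hand": 0.7,"tx": 0.145,"ty": -0.116},{"hand": 0.7,"tx": 0.145,"ty": -0.116},{"hand": 0.7,"tx": 0.145,"ty": -0.116},{"hand": 0.7}]'

```text
validation failed for argument at $.co...
```

```bash
cat > look.py <<'E'
from h import *
import sys
n=sys.argv[1]
s=status.get_state(); print(s["t"],np.round(s["eef_pos"],4),np.round(s["eef_rot"],4),round(s["gripper_width"],4),np.round(s["ft_force"],1))
a=[]
for c in("side","top"):
    im=viewer.capture(c); cv2.imwrite(f"pics/{c}{n}.png",im)
    for t in sys.argv[2:]:
        print(c,t,[(np.round(d["uv"],1).tolist(),round(d["conf"],2)) for d in nets.pinpoint(t,c)][:4])
E
python3 look.py 1 sleeve shoulder pin_tip bolt_grip gate_leaf
```

```text
0.85 [ 0.1742 -0.548   0.2923] [9.882e-01 1.533e-01 0.000e+00 1.000e-04] 0.0913 [ 0.5 -0.7  0. ]
side sleeve []
side shoulder []
side pin_tip []
side bolt_grip [([309.8, 203.5], 0.58)]
side gate_leaf [([261.6, 240.3], 0.92), ([406.8, 306.0], 0.55)]
top sleeve [([382.7, 311.4], 0.66), ([347.0, 334.1], 0.62), ([351.7, 297.6], 0.57), ([409.5, 331.0], 0.5)]
top shoulder [([284.4, 267.9], 0.91), ([286.9, 215.1], 0.2)]
top pin_tip [([286.5, 263.8], 0.83)]
top bolt_grip [([286.5, 212.9], 0.76)]
top gate_leaf [([226.4, 256.0], 0.87)]
```

View pics/side1.png

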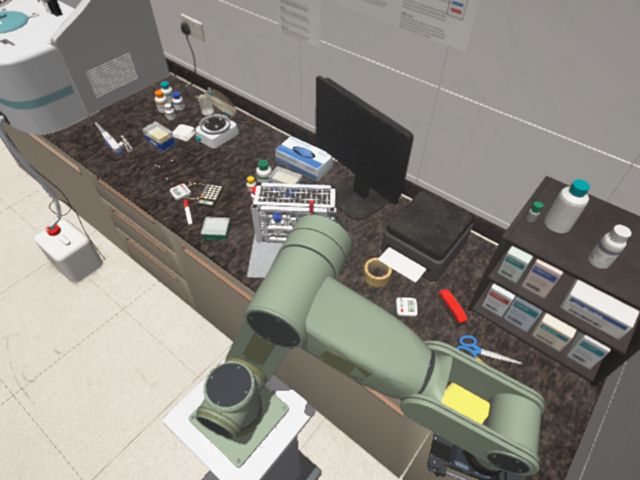

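The arm has not moved; the side view still shows it over the post. The call was refused, probably because rows need every field.

>>> jog_arm --commands '[{"hand": 0.7,"tx": 0.145,"ty": -0.116,"tz": 0,"ax": 0,"ay": 0,"az": 0},{"hand": 0.7,"tx": 0.145,"ty": -0.116,"tz": 0,"ax": 0,"ay": 0,"az": 0},{"hand": 0.7,"tx": 0.145,"ty": -0.116,"tz": 0,"ax": 0,"ay": 0,"az": 0},{"hand": 0.7,"tx": 0.145,"ty": -0.116,"tz": 0,"ax": 0,"ay": 0,"az": 0},{"hand": 0.7,"tx": 0.145,"ty": -0.116,"tz": 0,"ax": 0,"ay": 0,"az": 0},{"hand": 0.7,"tx": 0.145,"ty": -0.116,"tz": 0,"ax": 0,"ay": 0,"az": 0},{"hand": 0.7,"tx": 0.145,"ty": -0.116,"tz": 0,"ax": 0,"ay": 0,"az": 0},{"hand": 0.7,"tx": 0.145,"ty": -0.116,"tz": 0,"ax": 0,"ay": 0,"az": 0},{"hand": 0.7,"tx": 0.145,"ty": -0.116,"tz": 0,"ax": 0,"ay": 0,"az": 0},{"hand": 0.7,"tx": 0.145,"ty": -0.116,"tz": 0,"ax": 0,"ay": 0,"az": 0},{"hand": 0.7,"tx": 0,"ty": 0,"tz": 0,"ax": 0,"ay": 0,"az": 0}]' --newtons 20

```text
t: 2.82
eef_pos: [0.4849, -0.0818, 0.2921]
eef_rot: [0.988, 0.156, 0.0, -0.0]
ft_force: [0.0, 0.5, 0.4]
gripper_width: 0.0774
grip_force: 0.0
```

```bash
python3 look.py 2 sleeve shoulder pin_tip bolt_grip gate_leaf
```

```text
2.825 [ 0.4849 -0.0818  0.2921] [ 9.878e-01  1.559e-01  4.000e-04 -2.000e-04] 0.0774 [0.  0.5 0.4]
side sleeve [([361.0, 315.6], 0.69), ([343.2, 298.0], 0.6), ([378.2, 336.4], 0.48), ([326.1, 322.3], 0.44)]
side shoulder [([302.4, 257.2], 0.7)]
side pin_tip [([300.3, 250.7], 0.96)]
side bolt_grip []
side gate_leaf [([452.7, 308.3], 0.34)]
top sleeve [([347.0, 333.6], 0.6)]
top shoulder [([285.4, 267.8], 0.86)]
top pin_tip [([283.7, 266.0], 0.75)]
top bolt_grip [([283.4, 211.3], 0.57)]
top gate_leaf []
```

View pics/side2.png

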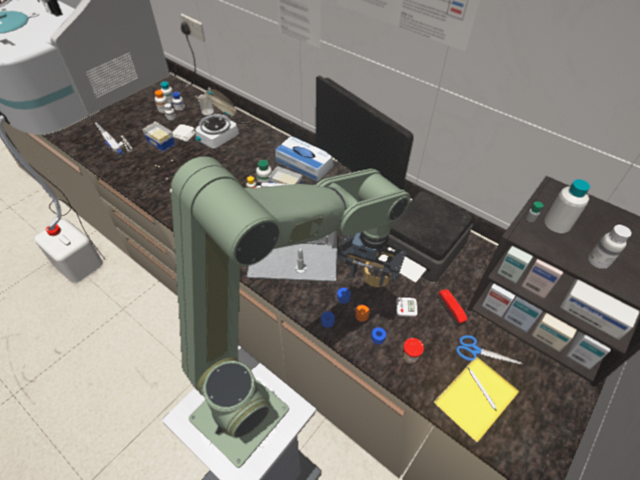

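The side view now shows the orange sleeve at (362,313) among the blue ones, and the post at (300,260). Now I triangulate both.

```bash
python3 - <<'E'
from h import *
o={}
for c in("side","top"):
    for k in range(3):
        im=viewer.capture(c)
        for t in("shoulder","pin_tip"):
            for d in nets.pinpoint(t,c)[:1]: o.setdefault((t,c),[]).append(d["uv"])
    cv2.imwrite(f"pics/_{c}.png",im)
    b=im if c=="side" else cv2.imread("pics/top0.png")
    m=cv2.inRange(cv2.cvtColor(b,cv2.COLOR_BGR2HSV),(8,150,110),(20,255,255)); m2=np.zeros_like(m)
    sl=(slice(295,325),slice(345,385)) if c=="side" else (slice(290,330),slice(365,405)); m2[sl]=m[sl]
    v,u=np.nonzero(m2);o[("or",c)]=[[u.mean(),v.mean()]];print(c,u.mean(),v.mean(),len(u),u.min(),u.max(),v.min(),v.max())
for t in("or","shoulder","pin_tip"):
    A=[(c,np.median(o[(t,c)],0)) for c in("side","top")];print(t,A,tri(A))
# predict mask centroid of a ring model
from scipy.optimize import least_squares
def model(xy):
    r=[]
    for c in("side","top"):
        th=np.linspace(0,2*np.pi,60);P=np.array([[xy[0]+.022*np.cos(t),xy[1]+.022*np.sin(t),z] for t in th for z in(0,.032)])
        h=proj(c,P);r+=[*((h.min(0)+h.max(0))/2)]
    return np.array(r)
bb=[]
for c in("side","top"):
    pass
x=o[("or","side")][0]+o[("or","top")][0]
f=least_squares(lambda q:model(q)-np.array(x),[.48,-.08]);print("ring",f.x,f.fun)
print("front edge",[atz("top",p,.008) for p in((233,308),(335,273))])
E
```

```text
side 362.00584795321635 312.00584795321635 171 356 369 305 320
top 383.46120689655174 308.26724137931035 232 375 392 300 317
or [('side', array([362.00584795, 312.00584795])), ('top', array([383.4612069 , 308.26724138]))] (array([ 0.48188326, -0.08367698,  0.02163636]), [np.float64(0.0005946728216316938), np.float64(0.0005946728216317579)])
shoulder [('side', array([300.5, 258.2])), ('top', array([284.6, 266.8]))] (array([0.51065524, 0.20793217, 0.04124879]), [np.float64(0.0014484514936368225), np.float64(0.0014484514936367416)])
pin_tip [('side', array([300.7, 250. ])), ('top', array([287. , 267.2]))] (array([0.49183868, 0.18954983, 0.11974296]), [np.float64(0.002198367628994215), np.float64(0.0021983676289942565)])
ring [ 0.48367638 -0.08318827] [ 0.29597557  0.41620305 -0.34978382 -0.19079403]
front edge [array([0.36358498, 0.31259065, 0.008     ]), array([0.54286671, 0.07194835, 0.008     ])]
```

>>> jog_arm --commands '[{"hand": 0.6,"tx": -0.009,"ty": 0.003,"tz": 0.175,"ax": 0,"ay": 0,"az": 0},{"hand": 0.6,"tx": 0,"ty": 0,"tz": 0.175,"ax": 0,"ay": 0,"az": 0},{"hand": 0.6,"tx": 0,"ty": 0,"tz": 0.175,"ax": 0,"ay": 0,"az": 0},{"hand": 0.6,"tx": 0,"ty": 0,"tz": 0.1,"ax": 0,"ay": 0,"az": 0},{"hand": 0.6,"tx": 0,"ty": 0,"tz": 0.072,"ax": 0,"ay": 0,"az": 0},{"hand": -1,"tx": 0,"ty": 0,"tz": 0,"ax": 0,"ay": 0,"az": 0},{"hand": -1,"tx": 0,"ty": 0,"tz": 0,"ax": 0,"ay": 0,"az": 0},{"hand": -1,"tx": 0,"ty": 0,"tz": 0,"ax": 0,"ay": 0,"az": 0},{"hand": -1,"tx": 0,"ty": 0,"tz": 0,"ax": 0,"ay": 0,"az": 0}]' --newtons 8

```text
t: 5.45
eef_pos: [0.4816, -0.0863, 0.0842]
eef_rot: [0.988, 0.153, 0.001, 0.0]
ft_force: [-0.1, 0.8, 4.1]
gripper_width: 0.0427
grip_force: 8.0
```

```bash
python3 -c "
from h import *
s=status.get_state();print(s['joint_positions'],s['gripper_width'],s['grip_force'])"
```

```text
[-2.00860808e-01  4.23743152e-01  2.03009388e+00 -2.68439996e-05
  6.85490832e-01  1.06220669e+00] 0.04269280642168097 8.001269835513085
```

>>> jog_arm --commands '[{"hand": 0.5,"tx": 0,"ty": 0,"tz": 0,"ax": 0,"ay": 0,"az": 0},{"hand": 0.5,"tx": 0,"ty": 0,"tz": 0,"ax": 0,"ay": 0,"az": 0},{"hand": 0.5,"tx": 0,"ty": 0,"tz": 0,"ax": 0,"ay": 0,"az": -0.2},{"hand": 0.5,"tx": 0,"ty": 0,"tz": 0,"ax": 0,"ay": 0,"az": -0.225},{"hand": 0.5,"tx": 0,"ty": 0,"tz": 0,"ax": 0,"ay": 0,"az": -0.225},{"hand": 0.5,"tx": 0,"ty": 0,"tz": 0,"ax": 0,"ay": 0,"az": -0.225},{"hand": 0.5,"tx": 0,"ty": 0,"tz": 0,"ax": 0,"ay": 0,"az": -0.225},{"hand": 0.5,"tx": 0,"ty": 0,"tz": 0,"ax": 0,"ay": 0,"az": -0.225},{"hand": 0.5,"tx": 0,"ty": 0,"tz": 0,"ax": 0,"ay": 0,"az": -0.225},{"hand": 0.5,"tx": 0,"ty": 0,"tz": 0,"ax": 0,"ay": 0,"az": -0.225},{"hand": 0.5,"tx": 0,"ty": 0,"tz": 0,"ax": 0,"ay": 0,"az": -0.225},{"hand": -1,"tx": 0,"ty": 0,"tz": 0,"ax": 0,"ay": 0,"az": 0},{"hand": -1,"tx": 0,"ty": 0,"tz": 0,"ax": 0,"ay": 0,"az": 0},{"hand": -1,"tx": 0,"ty": 0,"tz": 0,"ax": 0,"ay": 0,"az": 0},{"hand": -1,"tx": 0,"ty": 0,"tz": 0,"ax": 0,"ay": 0,"az": 0}]' --newtons 12

```text
t: 7.32
eef_pos: [0.4811, -0.0862, 0.0831]
eef_rot: [0.591, 0.807, -0.0, 0.0]
ft_force: [0.2, 0.2, -1.1]
gripper_width: 0.0445
grip_force: 12.0
```

```bash
python3 -c "
from h import *
from scipy.spatial.transform import Rotation as R
s=status.get_state();M=R.from_quat(s['eef_rot']).as_matrix();print(s['t'],s['eef_pos'],M.round(3).tolist(),s['joint_positions'])
e=np.array([.5429-.3636,.0719-.3126]);print('gate dir',np.degrees(np.arctan2(e[1],e[0])))
for z,uvs in((.19,[(196,188),(303,165)]),):print([atz('top',u,z) for u in uvs])"
```

```text
7.325 [ 0.48105495 -0.08622812  0.08311614] [[-0.302, 0.953, 0.0], [0.953, 0.302, -0.0], [-0.0, -0.0, -1.0]] [-2.00863574e-01  4.25452000e-01  2.03109208e+00 -1.01316156e-04
  6.85024594e-01 -5.07890708e-01]
gate dir -53.31718059891919
[array([0.60509191, 0.473016  , 0.19      ]), array([0.75070878, 0.22840972, 0.19      ])]
```

```bash
python3 - <<'E'
from h import *
a=cv2.imread("pics/_side.png")[235:285,275:325]; b=cv2.imread("pics/top0.png")[240:290,262:312]
cv2.imwrite("pics/crop2.png",np.hstack([cv2.resize(x,(400,400),interpolation=cv2.INTER_CUBIC) for x in(a,b)]))
E
```

```text
(no output)
```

View pics/crop2.png

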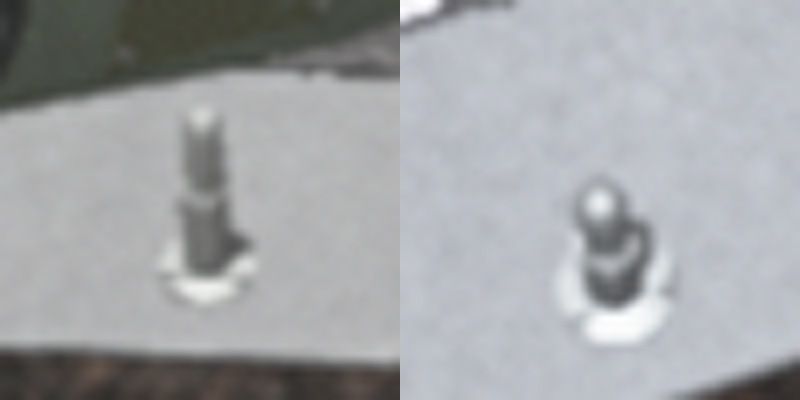

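The left half (side view) shows the pin tip at (299.9,248.9) and the shoulder at (300,259). The right half (top view) shows the tip at (286.6,265.2) and the shoulder at (288.1,272.3).

```bash
python3 - <<'E'
from h import *
T=[("side",(299.9,248.9)),("top",(286.6,265.2))];S=[("side",(300,259.1)),("top",(288.1,272.3))]
print("tip",tri(T),[atz(c,u,.116) for c,u in T]);print("sh",tri(S),[atz(c,u,.07) for c,u in S])
from scipy.optimize import least_squares
def f(q): 
    r=[]
    for z,O in((.114,T),(.07,S)):
        for c,u in O: r+=list(proj(c,[q[0],q[1],z])[0]-u)
    return r
s=least_squares(f,[.5,.19]);print("axis",s.x,np.round(s.fun,2))
E
```

```text
tip (array([0.49509852, 0.19340347, 0.12009943]), [np.float64(0.00028640619980055046), np.float64(0.00028640619980065764)]) [array([0.4977933 , 0.19547169, 0.116     ]), array([0.49594715, 0.19417634, 0.116     ])]
sh (array([0.49015123, 0.19031676, 0.07138696]), [np.float64(0.00033141291217507387), np.float64(0.00033141291217515323)]) [array([0.49121605, 0.19084466, 0.07      ]), array([0.49023553, 0.19071481, 0.07      ])]
axis [0.49395025 0.19292374] [-0.15  1.43  0.26  1.05  0.06 -0.79 -0.35 -1.5 ]
```

>>> jog_arm --commands '[{"hand": -1,"tx": 0,"ty": 0,"tz": -0.1,"ax": 0,"ay": 0,"az": 0},{"hand": -1,"tx": 0,"ty": 0,"tz": -0.2,"ax": 0,"ay": 0,"az": 0.18},{"hand": -1,"tx": 0,"ty": 0,"tz": -0.2,"ax": 0,"ay": 0,"az": 0.208},{"hand": -1,"tx": 0,"ty": 0,"tz": 0,"ax": 0,"ay": 0,"az": 0.208},{"hand": -1,"tx": 0,"ty": 0,"tz": 0,"ax": 0,"ay": 0,"az": 0.208},{"hand": -1,"tx": 0,"ty": 0,"tz": 0,"ax": 0,"ay": 0,"az": 0.208},{"hand": -1,"tx": 0,"ty": 0,"tz": 0,"ax": 0,"ay": 0,"az": 0.208},{"hand": -1,"tx": 0,"ty": 0,"tz": 0,"ax": 0,"ay": 0,"az": 0.208},{"hand": -1,"tx": 0,"ty": 0,"tz": 0,"ax": 0,"ay": 0,"az": 0.208},{"hand": -1,"tx": 0.11,"ty": -0.148,"tz": 0,"ax": 0,"ay": 0,"az": 0},{"hand": -1,"tx": 0.11,"ty": -0.148,"tz": 0,"ax": 0,"ay": 0,"az": 0},{"hand": -1,"tx": 0.11,"ty": -0.148,"tz": 0,"ax": 0,"ay": 0,"az": 0},{"hand": -1,"tx": 0.11,"ty": -0.148,"tz": 0,"ax": 0,"ay": 0,"az": 0},{"hand": -1,"tx": 0.11,"ty": -0.148,"tz": 0,"ax": 0,"ay": 0,"az": 0},{"hand": -1,"tx": 0,"ty": 0,"tz": 0,"ax": 0,"ay": 0,"az": 0},{"hand": -1,"tx": 0,"ty": 0,"tz": 0,"ax": 0,"ay": 0,"az": 0}]' --newtons 15

```text
t: 9.32
eef_pos: [0.4932, 0.1898, 0.2328]
eef_rot: [0.956, 0.293, -0.001, 0.0]
ft_force: [0.5, -0.4, -0.4]
gripper_width: 0.0442
grip_force: 15.0
```

```bash
python3 look.py 3 pin_tip sleeve bolt_grip; python3 - <<'E'
from h import *
from scipy.spatial.transform import Rotation as R
s=status.get_state();print(R.from_quat(s['eef_rot']).as_matrix().round(3).tolist())
p=s["eef_pos"];
for c in("side","top"):
    print(c,"under",proj(c,[p[0],p[1],p[2]-.083]),"top",proj(c,[p[0],p[1],p[2]-.051]))
a=cv2.imread("pics/side3.png")[215:275,270:330]; b=cv2.imread("pics/top3.png")[235:295,260:320]
cv2.imwrite("pics/crop3.png",np.hstack([cv2.resize(x,(400,400),interpolation=cv2.INTER_CUBIC) for x in(a,b)]))
E
```

```text
9.325 [0.4932 0.1898 0.2328] [ 9.562e-01  2.927e-01 -6.000e-04  3.000e-04] 0.0442 [ 0.5 -0.4 -0.4]
side pin_tip [([301.6, 252.2], 0.58)]
side sleeve [([376.8, 334.8], 0.75), ([343.4, 298.6], 0.73), ([298.3, 246.9], 0.67), ([327.2, 322.6], 0.44)]
side bolt_grip [([313.1, 205.8], 0.62)]
top pin_tip []
top sleeve [([408.1, 328.8], 0.79), ([350.6, 297.6], 0.69), ([346.9, 334.6], 0.45)]
top bolt_grip []
[[0.83, 0.558, 0.0], [0.558, -0.83, -0.0], [0.0, 0.0, -1.0]]
side under [[300.23210213 244.04445982]] top [[300.00098337 237.78790905]]
top under [[287.34945849 262.76511358]] top [[286.65521324 259.0912334 ]]
```

View pics/crop3.png

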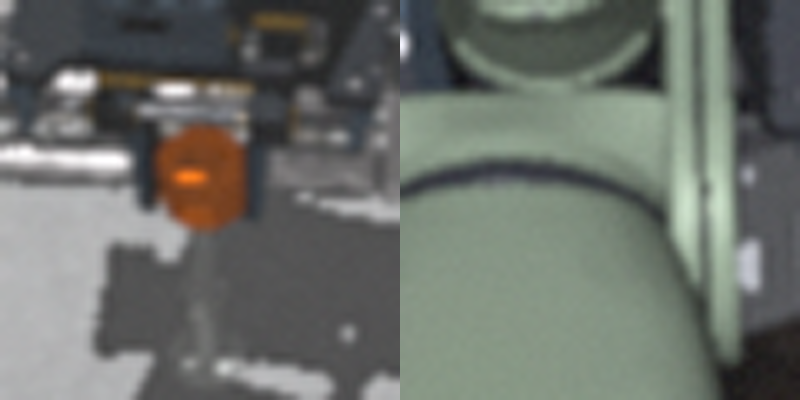

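Side half: the sleeve is centred at column 300.4 over the pin at 300.4, with the underside's near edge at row 249.5. In the top half the arm hides both.

```bash
python3 - <<'E'
from h import *
p=np.array([.4932,.1898]);th=np.linspace(0,6.28,90)
e=proj("side",[[p[0]+.022*np.cos(t),p[1]+.022*np.sin(t),.1498] for t in th]);print("pred",e.max(0),e.min(0))
im=cv2.imread("pics/side3.png");m=cv2.inRange(cv2.cvtColor(im,cv2.COLOR_BGR2HSV),(5,150,60),(22,255,255))[230:255,285:315];v,u=np.nonzero(m);print(u.min()+285,u.max()+286,v.min()+230,v.max()+231,u.mean()+285.5)
h=(v==v.max()).sum();print(h,[(v==k).sum() for k in range(25)])
# pin tip candidates
for q in([.4932,.1898],[.4945,.191],[.4955,.1935],[.492,.1895]):print(q,proj("side",[*q,.116]),proj("top",[*q,.116]),proj("side",[*q,.07]),proj("top",[*q,.07]))
E
```

```text
pred [306.6889594  249.32183853] [293.41284527 239.09629856]
294 307 234 249 300.36
5 [np.int64(0), np.int64(0), np.int64(0), np.int64(0), np.int64(3), np.int64(7), np.int64(10), np.int64(12), np.int64(12), np.int64(12), np.int64(12), np.int64(12), np.int64(12), np.int64(12), np.int64(12), np.int64(11), np.int64(10), np.int64(8), np.int64(5), np.int64(0), np.int64(0), np.int64(0), np.int64(0), np.int64(0), np.int64(0)]
[0.4932, 0.1898] [[300.2919175  250.54770654]] [[287.86076412 266.63841441]] [[300.60429842 258.89998027]] [[288.76487438 271.38537221]]
[0.4945, 0.191] [[300.27204379 250.13969958]] [[287.58022735 266.0519363 ]] [[300.58465089 258.49506305]] [[288.49295375 270.81588281]]
[0.4955, 0.1935] [[299.90183907 249.59567601]] [[286.79198985 265.43004859]] [[300.22249359 257.95522588]] [[287.72949557 270.21202724]]
[0.492, 0.1895] [[300.12807735 250.80627061]] [[287.82628387 267.09238262]] [[300.44429972 259.15662406]] [[288.73175283 271.82619735]]
```

>>> jog_arm --commands '[{"hand": -1,"tx": 0.006,"ty": -0.004,"tz": 0.04,"ax": 0,"ay": 0,"az": 0},{"hand": -1,"tx": 0,"ty": 0,"tz": 0.04,"ax": 0,"ay": 0,"az": 0},{"hand": -1,"tx": 0,"ty": 0,"tz": 0.03,"ax": 0,"ay": 0,"az": 0},{"hand": -1,"tx": 0,"ty": 0,"tz": 0.02,"ax": 0,"ay": 0,"az": 0},{"hand": -1,"tx": 0,"ty": 0,"tz": 0.02,"ax": 0,"ay": 0,"az": 0},{"hand": -1,"tx": 0,"ty": 0,"tz": 0,"ax": 0,"ay": 0,"az": 0}]' --newtons 15

```text
t: 10.48
eef_pos: [0.4956, 0.1933, 0.1879]
eef_rot: [0.956, 0.292, 0.002, -0.001]
ft_force: [4.4, 5.5, -3.9]
gripper_width: 0.0436
grip_force: 15.0
```

>>> jog_arm --commands '[{"hand": -1,"tx": 0.014,"ty": -0.003,"tz": 0,"ax": 0,"ay": 0,"az": 0},{"hand": -1,"tx": 0,"ty": 0,"tz": 0,"ax": 0,"ay": 0,"az": 0}]' --newtons 15

```text
t: 10.72
eef_pos: [0.4972, 0.1949, 0.1878]
eef_rot: [0.956, 0.293, -0.001, 0.0]
ft_force: [-0.1, 0.2, 0.3]
gripper_width: 0.0444
grip_force: 15.0
```

Lateral force has gone, so I'm going down to the shoulder.

>>> jog_arm --commands '[{"hand": -1,"tx": 0,"ty": 0,"tz": 0.03,"ax": 0,"ay": 0,"az": 0},{"hand": -1,"tx": 0,"ty": 0,"tz": 0.03,"ax": 0,"ay": 0,"az": 0},{"hand": -1,"tx": 0,"ty": 0,"tz": 0.03,"ax": 0,"ay": 0,"az": 0},{"hand": -1,"tx": 0,"ty": 0,"tz": 0.02,"ax": 0,"ay": 0,"az": 0},{"hand": -1,"tx": 0,"ty": 0,"tz": 0.007,"ax": 0,"ay": 0,"az": 0},{"hand": -1,"tx": 0,"ty": 0,"tz": 0,"ax": 0,"ay": 0,"az": 0}]' --newtons 15

```text
t: 11.48
eef_pos: [0.4974, 0.1952, 0.1531]
eef_rot: [0.956, 0.293, 0.0, 0.0]
ft_force: [0.0, -0.2, -0.3]
gripper_width: 0.0439
grip_force: 15.0
```

>>> jog_arm --commands '[{"hand": -1,"tx": 0,"ty": 0,"tz": 0.006,"ax": 0,"ay": 0,"az": 0},{"hand": -1,"tx": 0,"ty": 0,"tz": 0.004,"ax": 0,"ay": 0,"az": 0},{"hand": -1,"tx": 0,"ty": 0,"tz": 0,"ax": 0,"ay": 0,"az": 0}]' --newtons 15

```text
t: 11.85
eef_pos: [0.4979, 0.1954, 0.1524]
eef_rot: [0.956, 0.293, 0.001, -0.0]
ft_force: [-3.7, -0.4, 15.6]
gripper_width: 0.0438
grip_force: 15.0
```

>>> jog_arm --commands '[{"hand": 0.3,"tx": 0,"ty": 0,"tz": -0.007,"ax": 0,"ay": 0,"az": 0},{"hand": 0.3,"tx": 0,"ty": 0,"tz": 0,"ax": 0,"ay": 0,"az": 0},{"hand": 0.3,"tx": 0,"ty": 0,"tz": 0,"ax": 0,"ay": 0,"az": 0},{"hand": 0.3,"tx": 0,"ty": 0,"tz": -0.1,"ax": 0,"ay": 0,"az": 0},{"hand": 0.3,"tx": 0,"ty": 0,"tz": -0.2,"ax": 0,"ay": 0,"az": 0},{"hand": 0.3,"tx": 0,"ty": 0.1,"tz": -0.2,"ax": 0,"ay": 0,"az": 0},{"hand": 0.3,"tx": 0,"ty": 0.2,"tz": -0.1,"ax": 0,"ay": 0,"az": 0},{"hand": 0.3,"tx": 0,"ty": 0.2,"tz": 0,"ax": 0,"ay": 0,"az": 0},{"hand": 0.3,"tx": 0,"ty": 0.2,"tz": 0,"ax": 0,"ay": 0,"az": 0},{"hand": 0.3,"tx": 0,"ty": 0.2,"tz": 0,"ax": 0,"ay": 0,"az": 0},{"hand": 0.3,"tx": 0,"ty": 0,"tz": 0,"ax": 0,"ay": 0,"az": 0}]' --newtons 15

```text
t: 13.22
eef_pos: [0.6466, -0.0271, 0.3243]
eef_rot: [0.957, 0.29, -0.001, 0.0]
ft_force: [-0.6, 1.0, 0.3]
gripper_width: 0.0594
grip_force: 0.0
```

```bash
python3 look.py 4 bolt_grip shoulder gate_leaf; python3 - <<'E'
from h import *
a=cv2.imread("pics/side4.png")[185:285,235:335]; b=cv2.imread("pics/top4.png")[180:280,230:330]
cv2.imwrite("pics/crop4.png",np.hstack([cv2.resize(x,(400,400),interpolation=cv2.INTER_CUBIC) for x in(a,b)]))
E
```

```text
13.225 [ 0.6466 -0.0271  0.3243] [ 9.570e-01  2.902e-01 -7.000e-04  3.000e-04] 0.0594 [-0.6  1.   0.3]
side bolt_grip []
side shoulder [([300.7, 257.8], 0.57)]
side gate_leaf [([260.9, 241.2], 0.6)]
top bolt_grip [([285.1, 208.5], 0.54)]
top shoulder [([285.5, 265.1], 0.71)]
top gate_leaf [([227.4, 255.9], 0.63)]
```

View pics/crop4.png

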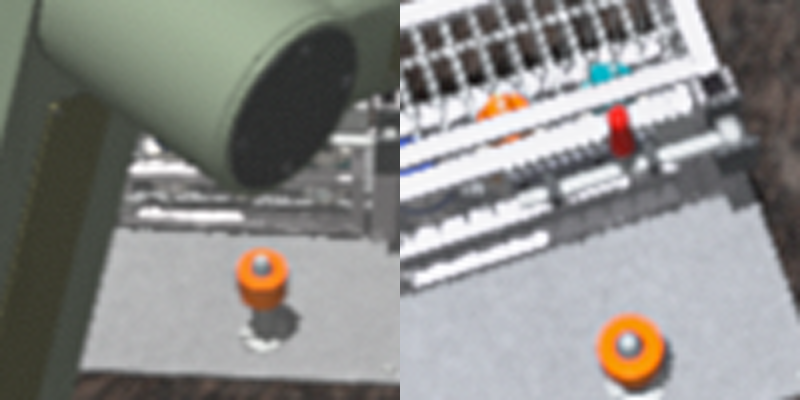

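Both views show the orange sleeve sitting level on the post with the pin tip proud of it, at top (287,266) and side (300,252). Next is the handle position and the gate's direction.

```bash
python3 - <<'E'
from h import *
im=cv2.imread("pics/top0.png");g=cv2.cvtColor(im,cv2.COLOR_BGR2GRAY).astype(float)
P=[]
for u in range(245,326,4):
    lo=300-(u-260)*.34; r=np.arange(int(lo-14),int(lo+18)); d=np.diff(g[r,u]); P.append(atz("top",(u,r[np.argmin(d)]+.5),.008)[:2])
P=np.array(P);vx=cv2.fitLine(P.astype(np.float32),cv2.DIST_HUBER,0,1e-4,1e-4).ravel();print("edge dir",np.degrees(np.arctan2(vx[1],vx[0])),vx)
# white top rail of the gate front edge / roof, hough for a check
for c,f,box in(("top","top0",(200,225,275,295)),("top","top4",(200,225,275,295)),("side","side0",(190,220,300,325)),("side","side3",(190,225,300,325))):
    h=cv2.cvtColor(cv2.imread(f"pics/{f}.png"),cv2.COLOR_BGR2HSV)[box[0]:box[1],box[2]:box[3]]
    m=cv2.inRange(h,(0,150,60),(6,255,255))|cv2.inRange(h,(172,150,60),(180,255,255));v,u=np.nonzero(m)
    if len(u):print(f,len(u),"c",u.mean()+box[2],v.mean()+box[0],"rows",v.min()+box[0],v.max()+box[0],[round(u[v==k].mean()+box[2],1) for k in np.unique(v)])
E
```

```text
edge dir -53.604965 [ 0.59334916 -0.80494523  0.44573563  0.18822116]
top0 52 c 284.61538461538464 212.67307692307693 rows 207 218 [np.float64(284.0), np.float64(283.5), np.float64(284.0), np.float64(284.5), np.float64(284.5), np.float64(284.5), np.float64(285.0), np.float64(285.0), np.float64(285.0), np.float64(285.0), np.float64(285.0), np.float64(285.0)]
top4 52 c 284.61538461538464 212.67307692307693 rows 207 218 [np.float64(284.0), np.float64(283.5), np.float64(284.0), np.float64(284.5), np.float64(284.5), np.float64(284.5), np.float64(285.0), np.float64(285.0), np.float64(285.0), np.float64(285.0), np.float64(285.0), np.float64(285.0)]
side0 28 c 310.92857142857144 205.32142857142858 rows 201 212 [np.float64(311.0), np.float64(311.0), np.float64(311.0), np.float64(311.0), np.float64(311.0), np.float64(310.5), np.float64(311.0), np.float64(311.0), np.float64(311.0), np.float64(310.5), np.float64(310.5), np.float64(311.5)]
side3 29 c 311.17241379310343 206.9655172413793 rows 201 213 [np.float64(311.5), np.float64(312.0), np.float64(311.5), np.float64(311.0), np.float64(311.0), np.float64(311.5), np.float64(311.5), np.float64(311.0), np.float64(310.5), np.float64(310.0), np.float64(311.0), np.float64(311.0), np.float64(311.5)]
```

```bash
python3 - <<'E'
from h import *
X,e=tri([("side",(311.1,206.8)),("top",(284.7,212.8))]);print(X,e)
print([atz("side",(311.1,206.8),.2235),atz("top",(284.7,212.8),.2235)])
S=np.array([.4975,.1953]);d=X[:2]-S
for a in(-53.6,-57):
    t=np.radians(a);al=np.array([np.cos(t),np.sin(t)]);n=np.array([-al[1],al[0]]);print(a,"perp",d@n,"along",d@al)
# same estimator on the sleeve now, for bias: top centroid orange on post
for f,c,b in(("top4","top",(255,280,275,300)),("side4","side",(240,268,290,312))):
    h=cv2.cvtColor(cv2.imread(f"pics/{f}.png"),cv2.COLOR_BGR2HSV)[b[0]:b[1],b[2]:b[3]];m=cv2.inRange(h,(5,150,60),(22,255,255));v,u=np.nonzero(m)
    o=((u.min()+u.max())/2+b[2],(v.min()+v.max())/2+b[0])
    th=np.linspace(0,6.28,60);q=proj(c,[[S[0]+.022*np.cos(t),S[1]+.022*np.sin(t),z] for t in th for z in(.07,.102)]);print(c,"seen",o,"pred",(q.min(0)+q.max(0))/2)
E
```

```text
[0.59502937 0.22582261 0.22278548] [np.float64(0.0002537764611067028), np.float64(0.0002537764611066173)]
[array([0.59427339, 0.22551158, 0.2235    ]), array([0.59496977, 0.2255352 , 0.2235    ])]
-53.6 perp 0.0966134757552076 along 0.033308311648991444
-57 perp 0.09841881458683495 along 0.027519888403309902
top seen (np.float64(287.5), np.float64(267.5)) pred [286.90702112 267.64474838]
side seen (np.float64(300.0), np.float64(254.5)) pred [300.04295771 254.48819006]
```

>>> jog_arm --commands '[{"hand": 0.1,"tx": 0,"ty": 0,"tz": -0.1,"ax": 0,"ay": 0,"az": 0},{"hand": 0.1,"tx": 0.065,"ty": -0.16,"tz": 0,"ax": 0,"ay": 0,"az": 0},{"hand": 0.1,"tx": 0.065,"ty": -0.16,"tz": 0,"ax": 0,"ay": 0,"az": 0},{"hand": 0.1,"tx": 0.065,"ty": -0.16,"tz": 0,"ax": 0,"ay": 0,"az": 0},{"hand": 0.1,"tx": 0.065,"ty": -0.16,"tz": 0,"ax": 0,"ay": 0,"az": 0},{"hand": 0.1,"tx": 0.065,"ty": -0.16,"tz": 0,"ax": 0,"ay": 0,"az": 0},{"hand": 0.1,"tx": 0,"ty": 0,"tz": 0,"ax": 0,"ay": 0,"az": 0},{"hand": 0.1,"tx": 0,"ty": 0,"tz": 0,"ax": 0,"ay": 0,"az": 0}]' --newtons 8

```text
t: 14.62
eef_pos: [0.5912, 0.2301, 0.3561]
eef_rot: [0.956, 0.293, 0.0, 0.0]
ft_force: [-0.1, -0.3, -0.2]
gripper_width: 0.0502
grip_force: 0.0
```

```bash
python3 look.py 5 bolt_grip; python3 - <<'E'
from h import *
a=cv2.imread("pics/side5.png")[165:225,280:340]; b=cv2.imread("pics/top5.png")[165:235,250:320]
cv2.imwrite("pics/crop5.png",np.hstack([cv2.resize(x,(400,400),interpolation=cv2.INTER_CUBIC) for x in(a,b)]))
E
```

```text
14.625 [0.5912 0.2301 0.3561] [9.561e-01 2.931e-01 0.000e+00 4.000e-04] 0.0502 [-0.1 -0.3 -0.2]
side bolt_grip [([313.0, 203.8], 0.44)]
top bolt_grip []
```

View pics/crop5.png

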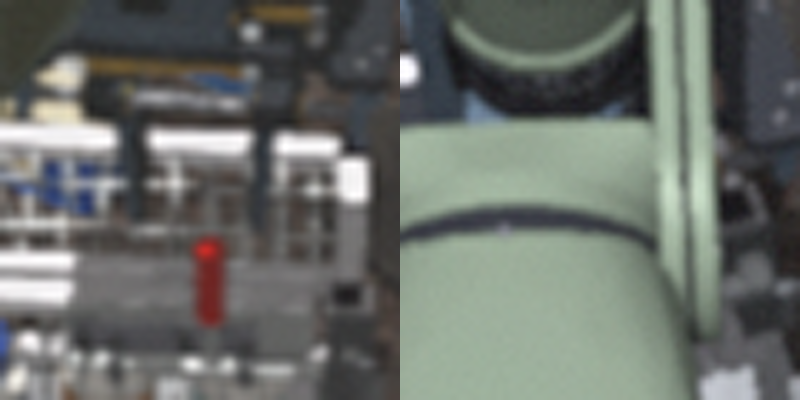

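The side half shows the fingers at columns 300 and 319, straddling the red handle at 311. The handle is about 5 mm towards the latch from their middle. I correct that, descend and grip gently.

>>> jog_arm --commands '[{"hand": 0.1,"tx": 0.003,"ty": 0.018,"tz": 0,"ax": 0,"ay": 0,"az": 0},{"hand": 0.1,"tx": 0,"ty": 0,"tz": 0.1,"ax": 0,"ay": 0,"az": 0},{"hand": 0.1,"tx": 0,"ty": 0,"tz": 0.1,"ax": 0,"ay": 0,"az": 0},{"hand": 0.1,"tx": 0,"ty": 0,"tz": 0.027,"ax": 0,"ay": 0,"az": 0},{"hand": -1,"tx": 0,"ty": 0,"tz": 0,"ax": 0,"ay": 0,"az": 0},{"hand": -1,"tx": 0,"ty": 0,"tz": 0,"ax": 0,"ay": 0,"az": 0},{"hand": -1,"tx": 0,"ty": 0,"tz": 0,"ax": 0,"ay": 0,"az": 0},{"hand": -1,"tx": 0,"ty": 0,"tz": 0,"ax": 0,"ay": 0,"az": 0}]' --newtons 10

```text
t: 15.82
eef_pos: [0.5956, 0.2262, 0.2888]
eef_rot: [0.956, 0.293, 0.001, -0.0]
ft_force: [-0.3, -0.3, 1.5]
gripper_width: 0.0156
grip_force: 10.0
```

>>> jog_arm --commands '[{"hand": -1,"tx": 0,"ty": 0,"tz": 0,"ax": 0,"ay": 0,"az": 0},{"hand": -1,"tx": 0,"ty": 0,"tz": -0.012,"ax": 0,"ay": 0,"az": 0},{"hand": -1,"tx": 0,"ty": 0,"tz": -0.012,"ax": 0,"ay": 0,"az": 0},{"hand": -1,"tx": 0,"ty": 0,"tz": -0.013,"ax": 0,"ay": 0,"az": 0},{"hand": -1,"tx": 0,"ty": 0,"tz": 0,"ax": 0,"ay": 0,"az": 0}]' --newtons 30

```text
t: 16.45
eef_pos: [0.5955, 0.2261, 0.2993]
eef_rot: [0.956, 0.293, 0.0, -0.0]
ft_force: [0.5, 0.4, -2.3]
gripper_width: 0.0155
grip_force: 30.0
```

>>> jog_arm --commands '[{"hand": -1,"tx": 0,"ty": -0.02,"tz": 0,"ax": 0,"ay": 0,"az": 0},{"hand": -1,"tx": 0,"ty": -0.02,"tz": 0,"ax": 0,"ay": 0,"az": 0},{"hand": -1,"tx": 0,"ty": 0,"tz": 0,"ax": 0,"ay": 0,"az": 0}]' --newtons 30

```text
t: 16.82
eef_pos: [0.588, 0.2366, 0.2988]
eef_rot: [0.956, 0.293, -0.0, -0.0]
ft_force: [0.7, 0.5, -1.7]
gripper_width: 0.0154
grip_force: 30.0
```

Drawn about 13 mm with little force, past the lip. Continuing.

>>> jog_arm --commands '[{"hand": -1,"tx": 0,"ty": -0.02,"tz": 0,"ax": 0,"ay": 0,"az": 0},{"hand": -1,"tx": 0,"ty": -0.02,"tz": 0,"ax": 0,"ay": 0,"az": 0},{"hand": -1,"tx": 0,"ty": -0.02,"tz": 0,"ax": 0,"ay": 0,"az": 0},{"hand": -1,"tx": 0,"ty": 0,"tz": 0,"ax": 0,"ay": 0,"az": 0}]' --newtons 30

```text
t: 17.32
eef_pos: [0.5778, 0.2514, 0.2989]
eef_rot: [0.956, 0.293, -0.001, -0.0]
ft_force: [-2.1, -0.1, -2.9]
gripper_width: 0.0152
grip_force: 30.0
```

>>> jog_arm --commands '[{"hand": -1,"tx": -0.034,"ty": -0.006,"tz": 0,"ax": 0,"ay": 0,"az": 0.085},{"hand": -1,"tx": 0,"ty": 0,"tz": 0,"ax": 0,"ay": 0,"az": 0}]' --newtons 30

```text
t: 17.58
eef_pos: [0.5689, 0.2469, 0.2992]
eef_rot: [0.965, 0.261, 0.0, -0.0]
ft_force: [0.8, 1.4, -1.9]
gripper_width: 0.0151
grip_force: 30.0
```

>>> jog_arm --commands '[{"hand": -1,"tx": -0.034,"ty": -0.006,"tz": 0,"ax": 0,"ay": 0,"az": 0.085},{"hand": -1,"tx": -0.034,"ty": -0.006,"tz": 0,"ax": 0,"ay": 0,"az": 0.085},{"hand": -1,"tx": 0,"ty": 0,"tz": 0,"ax": 0,"ay": 0,"az": 0}]' --newtons 30

```text
t: 17.95
eef_pos: [0.5497, 0.2401, 0.2993]
eef_rot: [0.981, 0.196, 0.001, 0.0]
ft_force: [1.0, 0.1, -2.5]
gripper_width: 0.0155
grip_force: 30.0
```

>>> jog_arm --commands '[{"hand": -1,"tx": -0.034,"ty": -0.006,"tz": 0,"ax": 0,"ay": 0,"az": 0.085},{"hand": -1,"tx": -0.034,"ty": -0.006,"tz": 0,"ax": 0,"ay": 0,"az": 0.085},{"hand": -1,"tx": -0.034,"ty": -0.006,"tz": 0,"ax": 0,"ay": 0,"az": 0.085},{"hand": -1,"tx": -0.034,"ty": -0.006,"tz": 0,"ax": 0,"ay": 0,"az": 0.085},{"hand": -1,"tx": 0,"ty": 0,"tz": 0,"ax": 0,"ay": 0,"az": 0}]' --newtons 30

```text
t: 18.58
eef_pos: [0.5089, 0.2354, 0.2993]
eef_rot: [0.998, 0.064, 0.001, -0.0]
ft_force: [1.4, -0.9, -2.7]
gripper_width: 0.0153
grip_force: 30.0
```

```bash
cat > ang.py <<'E'
from h import *
s=status.get_state();H=np.array([.5073,.3902]);d=s["eef_pos"][:2]-H;d0=np.array([.5778,.2514])-H
a=lambda v:np.arctan2(v[1],v[0]);th=a(d0)-a(d)
f=np.array(s["ft_force"]);t=np.array([d[1],-d[0]])/np.linalg.norm(d)
print("theta",th,"r",np.linalg.norm(d),np.linalg.norm(d0),"F opening-dir",f[:2]@t,"radial",f[:2]@d/np.linalg.norm(d),f,s["t"])
E
python3 ang.py
```

```text
theta 0.45958933345755226 r 0.1547867691628277 0.1556781616027116 F opening-dir -1.36680870906413 radial 0.9084085055029382 [ 1.37616259 -0.89417481 -2.72102892] 18.575
```

>>> jog_arm --commands '[{"hand": -1,"tx": -0.034,"ty": -0.006,"tz": 0,"ax": 0,"ay": 0,"az": 0.085},{"hand": -1,"tx": 0,"ty": 0,"tz": 0,"ax": 0,"ay": 0,"az": 0}]' --newtons 30

```text
t: 18.82
eef_pos: [0.4988, 0.2359, 0.2992]
eef_rot: [1.0, 0.031, 0.001, -0.0]
ft_force: [1.0, -1.0, -2.1]
gripper_width: 0.0151
grip_force: 30.0
```

```bash
python3 ang.py
```

```text
theta 0.5250656882724516 r 0.15448649521068025 0.1556781616027116 F opening-dir -1.0516473582532302 radial 0.9386760680609657 [ 0.99835832 -0.99516611 -2.08949486] 18.825
```

Close; small steps now until the force rises.

>>> jog_arm --commands '[{"hand": -1,"tx": -0.01,"ty": -0.002,"tz": 0,"ax": 0,"ay": 0,"az": 0.025},{"hand": -1,"tx": 0,"ty": 0,"tz": 0,"ax": 0,"ay": 0,"az": 0}]' --newtons 30

```text
t: 19.08
eef_pos: [0.4973, 0.2366, 0.2997]
eef_rot: [1.0, 0.021, 0.003, -0.0]
ft_force: [6.0, 0.3, -2.3]
gripper_width: 0.0154
grip_force: 30.0
```

```bash
python3 ang.py
```

```text
theta 0.5346494214580721 r 0.1539600102980376 0.1556781616027116 F opening-dir -5.981725525478443 radial -0.7335062615431346 [ 6.01662836  0.34533291 -2.2926619 ] 19.075
```

>>> jog_arm --commands '[{"hand": -1,"tx": -0.002,"ty": 0,"tz": 0,"ax": 0,"ay": 0,"az": 0},{"hand": -1,"tx": 0,"ty": 0,"tz": 0,"ax": 0,"ay": 0,"az": 0},{"hand": -1,"tx": 0,"ty": 0,"tz": 0,"ax": 0,"ay": 0,"az": 0},{"hand": -1,"tx": 0,"ty": 0,"tz": 0,"ax": 0,"ay": 0,"az": 0}]' --newtons 30

```text
t: 19.58
eef_pos: [0.4972, 0.2365, 0.2998]
eef_rot: [1.0, 0.021, 0.004, -0.001]
ft_force: [7.8, 0.6, -2.7]
gripper_width: 0.0153
grip_force: 30.0
```

```bash
python3 ang.py; python3 look.py 9; python3 - <<'E'
from h import *
a=cv2.imread("pics/side9.png")[185:285,235:335]; b=cv2.imread("pics/top9.png")[180:280,230:330]
cv2.imwrite("pics/crop9.png",np.hstack([cv2.resize(x,(400,400),interpolation=cv2.INTER_CUBIC) for x in(a,b)]))
E
```

```text
theta 0.5354167921141759 r 0.15398626613415786 0.1556781616027116 F opening-dir -7.722355702811482 radial -1.149202198834212 [ 7.78098258  0.64168013 -2.67933713] 19.575
19.575 [0.4972 0.2365 0.2998] [ 9.998e-01  2.070e-02  3.600e-03 -5.000e-04] 0.0153 [ 7.8  0.6 -2.7]
```

View pics/crop9.png

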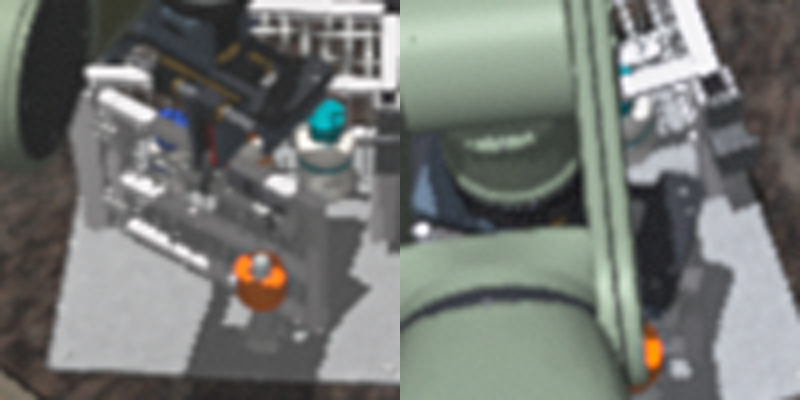

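The gate stands open with its middle rail against the seated sleeve (side view, about (300,252)). The handle is held in the fingers and the contact force is steady.

```bash
python3 -c "
from cell import ticket
print(ticket.job_done())"
```

```text
the job is handed in; nothing more can be done
None
```

The orange sleeve is seated on the shoulder and released, the bolt was lifted clear of the lip and drawn back, and the gate is held open against the sleeve by its handle. I handed the job in at about 19.6 s, and no verdict came back.

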